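# Hang the ring-hinged card leaf back on the counter stand

### The arm

A 6-joint arm with a two-finger parallel gripper is mounted at the origin on the work surface. World frame = base frame: x ahead of the robot, y to its left, z up, the work surface at z = 0. Lengths are in m, angles in rad, forces in N, time in s.
With the tool pointing down it reaches from about 0.325 to 0.9 m from the base axis. Payload 6.1 kg.
Tool frame: the origin (TCP) lies at the centre of the arm's flange, where the gripper is bolted on; the fingertips stand 182 mm ahead of it and the grasp point (between the pads) lies 164 mm ahead of it; z points along the fingers, y is the line along which they close (so a half turn about z gives the same grasp; the last joint's range is limited). The gripper opens to 87 mm and grips with 3 to 60 N. Pads are 19 mm wide; open, the fingers measure 117 mm over their backs; the gripper's body (75 mm by 190 mm) begins 51 mm behind the grasp point.
Start: joints at [0.991, 0.22, 1.526, -0, 1.395, -0.126], TCP at [0.274, 0.562, 0.405] pointing down, gripper open.
Joint ranges: [-2.98, 2.98], [-0.91, 2.08], [0.09, 2.57], [-1.24, 4.39], [0.2, 2.65], [-2.68, 2.68]. Speed limits (rad/s): [2.57, 2.57, 3.01, 3.14, 3.14, 3.14].

### API

Orientations are given as a unit quaternion [x, y, z, w].
In Python, from station import robot, grab_frame, calibration gives the robot as it stands.
- The arm moves only by the shell command python3 -m pendant 'ROWS' [FORCE]. ROWS is JSON, a list of rows, each an object with "travel": the shift along the tool's x, y, z in mm, a list of three; "turn": the turn, a rotation vector about the tool's x, y, z in degrees, a list of three; "gripper": the opening, from 0 (shut) to 1 (fully open). A call has exactly 8 rows; each row shifts and turns the commanded pose from where the row before left it, along the tool's axes as they then stand; what a row does not reach is not made up. A row lasts 1/10 s, in which the tool goes at most 50 mm and 8.59 degrees, less where a joint would pass 70% of its speed; a pose out of reach is approached as far as the arm can. A call is refused whole if a number of a shift passes 50 or a number of a turn 8.59, either way. A call with a gripper value outside its range is refused whole. The fingers move at their own pace and stop on an object; FORCE is the grip in N (left out, the last holds). Time passes only in rows, so rows that do not move let the fingers close, or fill a call up. It gives the time, the measured TCP pose, the force, the opening and the grip force at its end, in the units of the state.
- robot.sense(): the state, without advancing time (a new reading comes with each control period).
- grab_frame(name): name is "scene" or "side" or "wrist"; returns the picture (420x560x3 uint8, red, green, blue); there is no depth.
- calibration(name): a dict with "intrinsics" (3x3 intrinsics, pixels), "world_from_camera" (4x4, takes a point from camera to world coordinates). Camera axes: x right, y up, looking along -z (the intrinsics and any distortion apply to the point x, -y, -z); pixel columns grow to the right and rows downward; lengths in m; the calibration is good to about 2 mm. A picture is of the moment at which its call begins: read the wrist's pose just before it. calibration takes no time and is no camera call; for the wrist camera it gives the pose at the moment of the call.
- robot.job_done(): hands the job in; it is judged then, once.
The state is a dict: "t": time; "joint_positions": joint angles; "qvel": joint speeds; "joint_torque": joint torques, N m; "eef_pos": TCP position; "tcp_rot": TCP orientation; "wrist_force": force on the tool from outside, world axes, zero at the start; "torque": the same for the moment, N m; "finger_gap": finger opening in m; "grip_force": force on a finger pad.
Only numpy, scipy, OpenCV 4.12 (cv2) and the standard library are available. Lean on these libraries where they do the work, as an engineer would, in place of code of your own. Each camera call takes 0.05 s, during which the arm holds its last target. There are 200 camera calls.

### The job

Take the card-rack leaf that has two hinge rings on its side edge out of its wooden slot holder and hang it on the counter stand: lower it so that both rings go over the two upright pins together and sit fully down on the stand's arms, and keep hold of it until it is down. Then let go. Leave the similar leaf without rings standing where it is.

Things in the scene. Friction and masses are not known exactly. Their poses are not given: they have to be found in the camera images.
- leaf: Leaf to hang: upright dark wire panel 8 mm thick, 0.18-0.33 kg, wire ledges to 16 mm off its -x face; grip across its 10 mm thick top strip (z 138 to 168 mm), at y=-99 mm. Two hinge rings on one edge, 120 mm apart in height: hole 22, outside 30, 14 mm high. Origin: on the rings' vertical axis, underside of lower ring. Panel y=-24 to -174, z=-12 to 168 mm. Starts upright, rings to robot's left.
- stand: Fixed dark steel stand, robot's left: 28 mm post (y=50 to 78 mm) on a 130x120 mm base, two arms 32 mm wide, 8 thick, tops 50 and 170 mm up, each with an upright pin 30 mm high (16 mm thick for 12 mm, then tapering to 5). Origin: on the common pin axis, at table level; z up, arms along -y, ending 8 mm past the axis. Hung along -y, the leaf is clear; it may swing, and sags up to 0.06 rad.
- upper_tip (a point): Tip of the stand's upper pin, its highest point, 200 mm above the table. The lower ring has to pass under the upper arm: come in sideways (along the stand's x) with each ring just above its own pin, that is with the lower ring's underside 85 to 140 mm above the table, then lower straight down until it is 50 mm above the table.
- plain_leaf: Not to be moved: same panel and axes as the leaf, but no rings; top 192 mm above the table. Each of the two leaves stands loosely in its own wooden holder, 110 by 90 mm, in a slot 12 mm wide and 50 mm deep (floor 12 mm, walls to 62 mm above the table), to the robot's right. Either leaf may be the nearer one.
There are look-alikes about, which are no part of the job. Leave any pink look-alike of the leaf alone.

How it is judged:
On the way:
1. the leaf, still in the gripper, has been lowered with both rings over the pins to within 12 mm of the arms (z of leaf in the frame of stand between 0.04 and 0.062 m and horizontal distance between leaf and stand below 0.012 m and angle between leaf's own z axis and vertical below 0.17 rad and contact force between the fingers and leaf above 0.5 N), for 0.05 s.
At the end, for the whole second after the job is handed in: The ringed leaf hangs on the stand, released and at rest: ring axis within 10 mm of the pin axis, the lower ring's underside within 6 mm of the arm's top, the leaf upright within 0.17 rad (at whatever angle it has swung to); the plain leaf is within 30 mm of its start and still upright (z of leaf in the frame of stand between 0.04 and 0.056 m and horizontal distance between leaf and stand below 0.01 m and angle between leaf's own z axis and vertical below 0.17 rad and linear speed of leaf below 0.03 m/s and distance of plain_leaf from where it was at the start of the episode below 0.03 m and angle between plain_leaf's own z axis and vertical below 0.2 rad); the robot touches nothing.
It fails at once if the plain leaf is moved more than 50 mm or tipped over (distance of plain_leaf from where it was at the start of the episode above 0.05 m or angle between plain_leaf's own z axis and vertical above 0.5 rad).
It also fails if it takes over 45 s, if anything falls off the work surface, if the arm or the gripper's body presses on something with over 40 N, if the wrist force passes 120 N, or if a joint passes its speed limit or range.

## Working session

There is one attempt and no reset: what is moved stays moved. The work goes in short steps, Python scripts to look and compute and a shell command to move; the robot and the scene stay as the last step left them, time stands still between calls to the robot, and variables do not carry over. Pictures are saved under pics/ and viewed, at most 10 in all, crops included, and the job is handed in when it is done.

```bash
mkdir -p pics; ls; python3 - <<'E'
from station import robot, grab_frame, calibration
import cv2, numpy as np
for n in ["scene","side","wrist"]:
    c=calibration(n); print(n,{k:(np.round(v,4).tolist() if not isinstance(v,str) else v) for k,v in c.items()})
    im=grab_frame(n); cv2.imwrite(f"pics/{n}0.png",im[...,::-1])
print(robot.sense())
a=cv2.imread("pics/scene0.png");b=cv2.imread("pics/side0.png")
cv2.imwrite("pics/two.png",np.vstack([a,b])[:, :] if 0 else a)
E
```

```text
pics
scene {'intrinsics': [[392.9438, 0.0, 281.9865], [0.0, 392.9438, 212.2672], [0.0, 0.0, 1.0]], 'world_from_camera': [[-0.4009, -0.5744, 0.7137, 1.069], [0.9161, -0.2598, 0.3055, 0.2198], [0.01, 0.7762, 0.6304, 0.6795], [0.0, 0.0, 0.0, 1.0]]}
side {'intrinsics': [[391.2686, 0.0, 282.6229], [0.0, 391.2686, 207.0124], [0.0, 0.0, 1.0]], 'world_from_camera': [[0.9975, 0.0372, -0.0593, 0.4246], [-0.0699, 0.4863, -0.871, -0.7211], [-0.0036, 0.873, 0.4877, 0.5134], [0.0, 0.0, 0.0, 1.0]]}
wrist {'intrinsics': [[290.7376, 0.0, 274.8849], [0.0, 290.7376, 212.0329], [0.0, 0.0, 1.0]], 'world_from_camera': [[0.4393, -0.8701, -0.2236, 0.2117], [0.8983, 0.4246, 0.1127, 0.592], [-0.0031, -0.2504, 0.9681, 0.3827], [0.0, 0.0, 0.0, 1.0]]}
{'t': 0.15, 'joint_positions': array([ 9.90891028e-01,  2.21089969e-01,  1.52733578e+00, -1.69152410e-05,
        1.39468780e+00, -1.26134528e-01]), 'qvel': array([-0.0006095 , -0.00138897, -0.00305889,  0.00029008,  0.00051892,
        0.0011879 ]), 'joint_torque': array([-3.01920463e-04, -4.95190644e+01, -3.87881434e+01,  6.98595238e-02,
        5.31170354e-02, -3.03958382e-05]), 'eef_pos': array([0.27389038, 0.56157237, 0.4038671 ]), 'tcp_rot': array([ 2.24942312e-01,  9.74371786e-01, -7.16428364e-04, -2.55098477e-04]), 'wrist_force': array([-0.20612484,  0.02017359,  0.59763111]), 'torque': array([-0.01056056, -0.01714539, -0.07703367]), 'grip_force': 0.0, 'finger_gap': 0.08709991969220746}
```

View pics/scene0.png

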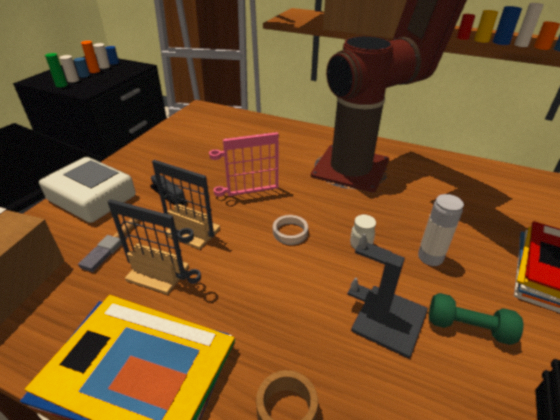

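View pics/side0.png

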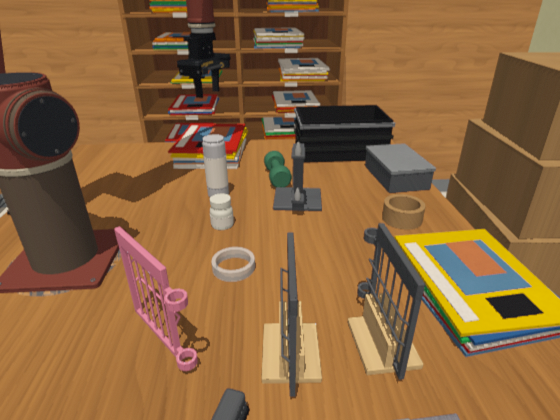

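The dark leaf in front, scene (145,240), has rings at (183,235) and (192,275); in the side view it is (395,290), with rings at (372,236) and (363,290). Look-alikes: dark leaf scene (185,200) / side (292,310) with no rings visible, so it is the plain one; pink leaf scene (250,165). The stand is at scene (390,290) / side (298,180). I'll check the choice in one close crop.

```bash
python3 - <<'E'
import cv2, numpy as np
a=cv2.imread("pics/scene0.png");b=cv2.imread("pics/side0.png")
def c(im,x,y): # 100x75 -> 400x300
    o=cv2.resize(im[y:y+75,x:x+100],(400,300),interpolation=cv2.INTER_CUBIC)
    o=cv2.convertScaleAbs(o,alpha=1.6,beta=15)
    for k in range(0,100,20): cv2.putText(o,str(x+k),(4*k,10),0,.35,(0,255,255)); cv2.line(o,(4*k,12),(4*k,18),(0,255,255))
    for k in range(15,75,15): cv2.putText(o,str(y+k),(0,4*k),0,.35,(0,255,255))
    return o
cv2.imwrite("pics/crop.png",np.vstack([np.hstack([c(a,108,195),c(a,335,232)]),np.hstack([c(b,340,220),c(b,255,138)])]))
E
```

```text
(no output)
```

View pics/crop.png

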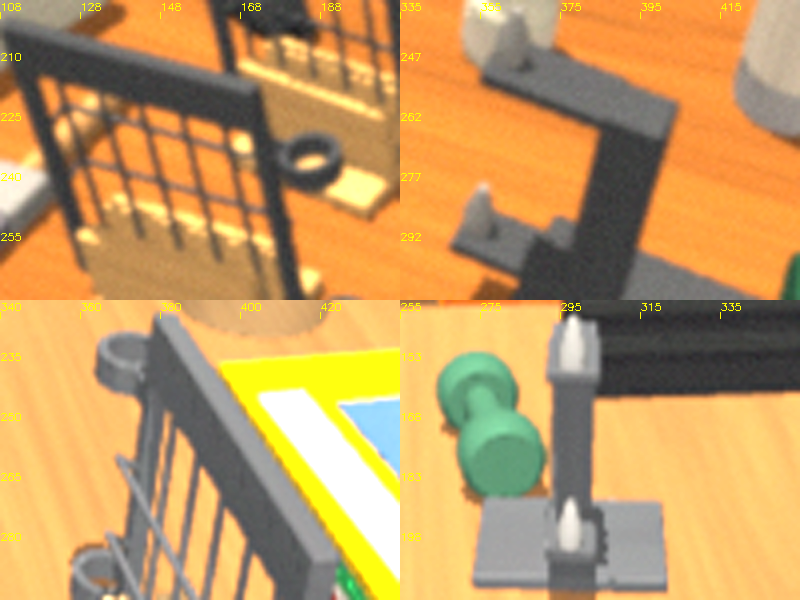

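```bash
cat > h.py <<'E'
import numpy as np
from station import robot, grab_frame, calibration
def ray(n,u,v,c=None):
    c=c or calibration(n);K=np.array(c["intrinsics"]);T=np.array(c["world_from_camera"])
    d=np.array([(u-K[0,2])/K[0,0],-(v-K[1,2])/K[1,1],-1]); return T[:3,3],T[:3,:3]@d
def plane(n,u,v,z,c=None):
    o,d=ray(n,u,v,c); return (o+d*(z-o[2])/d[2]).round(4)
def tri(p,q):
    A=np.zeros((3,3));b=np.zeros(3)
    for n,(u,v) in (("scene",p),("side",q)):
        o,d=ray(n,u,v);d=d/np.linalg.norm(d);M=np.eye(3)-np.outer(d,d);A+=M;b+=M@o
    return np.linalg.solve(A,b).round(4)
E
python3 - <<'E'
from h import *
for nm,p,q,z in [("uptip",(363.7,234.5),(298.2,142),.2),("lotip",(355.7,277.7),(297.5,187),.08),("ring",(185.75,233.7),(371.5,232.5),.158),
 ("topfar/ringend",(173.5,215),(382,224.5),.192),("topother",(110.5,201.2),(416.7,283),.192)]:
    print(nm,plane("scene",*p,z),plane("side",*q,z),tri(p,q))
# stand post direction: top arm corners
print(plane("scene",404.5,258,.17),plane("scene",355,251,.17),plane("side",293,157,.17),plane("side",304,157,.17))
c=calibration("wrist");R=np.array(c["world_from_camera"])[:3,:3]
from scipy.spatial.transform import Rotation as Ro
s=robot.sense();Rt=Ro.from_quat(s["tcp_rot"]).as_matrix();print("Rt",Rt.round(3).tolist());print("cam in tool",(Rt.T@R).round(3).tolist(),(Rt.T@(np.array(c["world_from_camera"])[:3,3]-s["eef_pos"])).round(4))
E
```

```text
uptip [0.5236 0.1482 0.2   ] [0.5207 0.1465 0.2   ] [0.5213 0.1482 0.1988]
lotip [0.5205 0.1483 0.08  ] [0.5215 0.1523 0.08  ] [0.5214 0.1486 0.0815]
ring [ 0.6177 -0.1785  0.158 ] [ 0.6092 -0.1845  0.158 ] [ 0.6124 -0.1809  0.1543]
topfar/ringend [ 0.6116 -0.2052  0.192 ] [ 0.614  -0.2146  0.192 ] [ 0.6132 -0.2078  0.1898]
topother [ 0.6276 -0.347   0.192 ] [ 0.6168 -0.3538  0.192 ] [ 0.6213 -0.3508  0.1878]
[0.521  0.2271 0.17  ] [0.5403 0.1405 0.17  ] [0.5071 0.1289 0.17  ] [0.5327 0.1269 0.17  ]
Rt [[-0.899, 0.438, -0.001], [0.438, 0.899, -0.001], [0.0, -0.002, -1.0]]
cam in tool [[-0.001, 0.968, 0.251], [1.0, 0.001, 0.002], [0.001, 0.251, -0.968]] [0.0692 0.0002 0.0211]
```

Confirmed: the front (far-from-robot) dark leaf has the rings, with the ring axis near (0.613,-0.180) and the panel running along about -y. The pin tip is near (0.521,0.148). I'll move above the leaf.

```bash
R='{"travel":[0,0,-3],"turn":[0,0,7.6],"gripper":1}'
python3 -m pendant '[{"travel":[0,0,-3],"turn":[0,0,7.6],"gripper":1},{"travel":[0,0,-3],"turn":[0,0,7.6],"gripper":1},{"travel":[0,0,-3],"turn":[0,0,7.6],"gripper":1},{"travel":[0,0,-3],"turn":[0,0,7.6],"gripper":1},{"travel":[0,0,-3],"turn":[0,0,7.6],"gripper":1},{"travel":[0,0,-3],"turn":[0,0,7.6],"gripper":1},{"travel":[0,0,-3],"turn":[0,0,7.6],"gripper":1},{"travel":[0,0,-3],"turn":[0,0,7.6],"gripper":1}]'
python3 -m pendant '[{"travel":[-40,18,0],"turn":[0,0,0],"gripper":1},{"travel":[-40,18,0],"turn":[0,0,0],"gripper":1},{"travel":[-40,18,0],"turn":[0,0,0],"gripper":1},{"travel":[-40,18,0],"turn":[0,0,0],"gripper":1},{"travel":[-40,18,0],"turn":[0,0,0],"gripper":1},{"travel":[-40,18,0],"turn":[0,0,0],"gripper":1},{"travel":[-40,18,0],"turn":[0,0,0],"gripper":1},{"travel":[-40,18,0],"turn":[0,0,0],"gripper":1}]'
python3 -m pendant '[{"travel":[-40,18,0],"turn":[0,0,0],"gripper":1},{"travel":[-40,18,0],"turn":[0,0,0],"gripper":1},{"travel":[-40,18,0],"turn":[0,0,0],"gripper":1},{"travel":[-40,18,0],"turn":[0,0,0],"gripper":1},{"travel":[-40,18,0],"turn":[0,0,0],"gripper":1},{"travel":[-40,18,0],"turn":[0,0,0],"gripper":1},{"travel":[-40,18,0],"turn":[0,0,0],"gripper":1},{"travel":[-40,18,0],"turn":[0,0,0],"gripper":1}]'
```

```text
t: 0.95
eef_pos: [0.2739, 0.5616, 0.4284]
tcp_rot: [0.689, 0.725, -0.0, 0.0]
wrist_force: [-0.3, -1.1, -0.3]
finger_gap: 0.0872
grip_force: 0.0
t: 1.75
eef_pos: [0.436, 0.2486, 0.4286]
tcp_rot: [0.687, 0.727, -0.0, 0.0]
wrist_force: [0.1, -0.2, 0.1]
finger_gap: 0.0873
grip_force: 0.0
t: 2.55
eef_pos: [0.5977, -0.063, 0.4284]
tcp_rot: [0.687, 0.726, -0.0, -0.0]
wrist_force: [0.5, 0.6, -0.1]
finger_gap: 0.0868
grip_force: 0.0
```

```bash

python3 -m pendant '[{"travel":[-31,1,0],"turn":[0,0,0],"gripper":1},{"travel":[-31,1,0],"turn":[0,0,0],"gripper":1},{"travel":[-31,1,0],"turn":[0,0,0],"gripper":1},{"travel":[-31,1,0],"turn":[0,0,0],"gripper":1},{"travel":[-31,1,0],"turn":[0,0,0],"gripper":1},{"travel":[-31,1,0],"turn":[0,0,0],"gripper":1},{"travel":[-31,1,0],"turn":[0,0,0],"gripper":1},{"travel":[0,1,0],"turn":[0,0,0],"gripper":1}]'
python3 - <<'E'
from h import *
import cv2
print(robot.sense()["eef_pos"])
cv2.imwrite("pics/w1.png",cv2.convertScaleAbs(grab_frame("wrist")[...,::-1],alpha=1.4))
E
```

```text
t: 3.35
eef_pos: [0.6168, -0.2812, 0.4278]
tcp_rot: [0.689, 0.725, -0.001, -0.0]
wrist_force: [-0.4, 0.7, -0.0]
finger_gap: 0.0872
grip_force: 0.0
[ 0.61678032 -0.28116518  0.42782186]
```

View pics/w1.png

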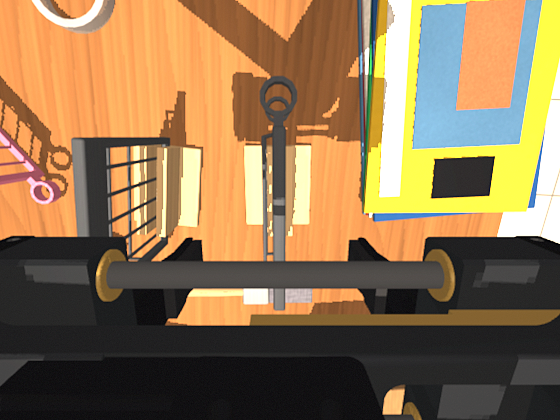

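The wrist view shows the ringed leaf: upper ring at about (278,95), and the top strip from (279,122) to (279.5,308), between the open fingers. The plain leaf is at left, (95,190).

```bash

python3 - <<'E'
from h import *
import cv2
for u,v,z in [(278,95,.158),(279,122,.192),(279.5,308,.192),(279.5,212,.192)]: print(plane("wrist",u,v,z))
im=cv2.imread("pics/w1.png",0)
for v in (150,180,200,220,240,300): 
    r=im[v,255:305]; print(v, 255+np.where(r<110)[0])
E
```

```text
[ 0.613  -0.1783  0.158 ]
[ 0.6147 -0.2005  0.192 ]
[ 0.6233 -0.3487  0.192 ]
[ 0.6187 -0.266   0.192 ]
150 [262 263 264 265 273 274 275 276 277 278 279 280 281 282 283 284 285]
180 [265 273 274 275 276 277 278 279 280 281 282 283 284 285]
200 [265 266 284]
220 [266 273 284]
240 [266 284]
300 [274 284]
```

```bash

python3 -m pendant '[{"travel":[6,2.5,6],"turn":[0,0,0],"gripper":1},{"travel":[0,0,12],"turn":[0,0,0],"gripper":1},{"travel":[0,0,12],"turn":[0,0,0],"gripper":1},{"travel":[0,0,12],"turn":[0,0,0],"gripper":1},{"travel":[0,0,12],"turn":[0,0,0],"gripper":1},{"travel":[0,0,12],"turn":[0,0,0],"gripper":1},{"travel":[0,0,10],"turn":[0,0,0],"gripper":1},{"travel":[0,0,6],"turn":[0,0,0],"gripper":1}]'
python3 -m pendant '[{"travel":[0,0,0],"turn":[0,0,0],"gripper":0},{"travel":[0,0,0],"turn":[0,0,0],"gripper":0},{"travel":[0,0,0],"turn":[0,0,0],"gripper":0},{"travel":[0,0,0],"turn":[0,0,0],"gripper":0},{"travel":[0,0,0],"turn":[0,0,0],"gripper":0},{"travel":[0,0,0],"turn":[0,0,0],"gripper":0},{"travel":[0,0,0],"turn":[0,0,0],"gripper":0},{"travel":[0,0,0],"turn":[0,0,0],"gripper":0}]' 40
```

```text
t: 4.2
eef_pos: [0.6193, -0.2712, 0.3451]
tcp_rot: [0.687, 0.727, -0.0, -0.001]
wrist_force: [0.7, -0.4, -0.1]
finger_gap: 0.087
grip_force: 0.0
t: 5.0
eef_pos: [0.6195, -0.2713, 0.3468]
tcp_rot: [0.687, 0.727, 0.0, -0.0]
wrist_force: [-0.5, -0.4, -0.8]
finger_gap: 0.0313
grip_force: 0.0
```

```bash

python3 -m pendant '[{"travel":[0,0,0],"turn":[0,0,0],"gripper":0},{"travel":[0,0,0],"turn":[0,0,0],"gripper":0},{"travel":[0,0,0],"turn":[0,0,0],"gripper":0},{"travel":[0,0,0],"turn":[0,0,0],"gripper":0},{"travel":[0,0,0],"turn":[0,0,0],"gripper":0},{"travel":[0,0,-3],"turn":[0,0,0],"gripper":0},{"travel":[0,0,-3],"turn":[0,0,0],"gripper":0},{"travel":[0,0,-3],"turn":[0,0,0],"gripper":0}]' 40
```

```text
t: 5.8
eef_pos: [0.6195, -0.2712, 0.3558]
tcp_rot: [0.687, 0.727, -0.0, -0.0]
wrist_force: [0.7, 0.4, -2.2]
finger_gap: 0.0097
grip_force: 40.0
```

```bash

python3 -m pendant '[{"travel":[0,0,-10],"turn":[0,0,0],"gripper":0},{"travel":[0,0,-10],"turn":[0,0,0],"gripper":0},{"travel":[0,0,-10],"turn":[0,0,0],"gripper":0},{"travel":[0,0,-10],"turn":[0,0,0],"gripper":0},{"travel":[0,0,-10],"turn":[0,0,0],"gripper":0},{"travel":[0,0,-10],"turn":[0,0,0],"gripper":0},{"travel":[0,0,-10],"turn":[0,0,0],"gripper":0},{"travel":[0,0,-5],"turn":[0,0,0],"gripper":0}]'
python3 - <<'E'
from h import *
import cv2
print(robot.sense()["eef_pos"])
a=grab_frame("wrist");b=grab_frame("side")
cv2.imwrite("pics/w2.png",np.hstack([cv2.resize(cv2.convertScaleAbs(x[...,::-1],alpha=1.4),(400,300)) for x in (a,b)]))
cv2.imwrite("pics/w2f.png",a[...,::-1]);cv2.imwrite("pics/s2f.png",b[...,::-1])
E
```

```text
t: 6.6
eef_pos: [0.6197, -0.2714, 0.4324]
tcp_rot: [0.687, 0.727, 0.0, 0.001]
wrist_force: [0.2, 0.9, -2.2]
finger_gap: 0.0091
grip_force: 40.0
[ 0.61966594 -0.27136585  0.43242393]
```

View pics/w2.png

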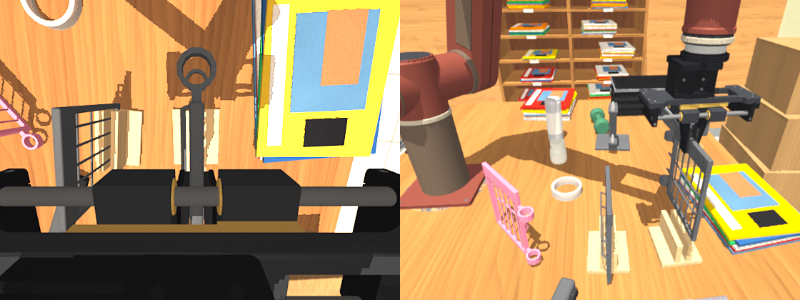

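```bash

python3 -m pendant '[{"travel":[15,0,0],"turn":[0,0,0],"gripper":0},{"travel":[25,2,0],"turn":[0,0,0],"gripper":0},{"travel":[25,2,0],"turn":[0,0,0],"gripper":0},{"travel":[25,2,0],"turn":[0,0,0],"gripper":0},{"travel":[25,2,0],"turn":[0,0,0],"gripper":0},{"travel":[25,2,0],"turn":[0,0,0],"gripper":0},{"travel":[25,2,0],"turn":[0,0,0],"gripper":0},{"travel":[25,2,0],"turn":[0,0,0],"gripper":0}]'
python3 -m pendant '[{"travel":[25,2,0],"turn":[0,0,0],"gripper":0},{"travel":[25,2,0],"turn":[0,0,0],"gripper":0},{"travel":[25,2,0],"turn":[0,0,0],"gripper":0},{"travel":[20,1,0],"turn":[0,0,1.5],"gripper":0},{"travel":[15,0,0],"turn":[0,0,1.5],"gripper":0},{"travel":[10,0,0],"turn":[0,0,1.5],"gripper":0},{"travel":[5,0,0],"turn":[0,0,1.5],"gripper":0},{"travel":[0,0,0],"turn":[0,0,0],"gripper":0}]'
python3 - <<'E'
from h import *
import cv2
print(robot.sense()["eef_pos"],robot.sense()["tcp_rot"])
a=grab_frame("wrist");b=grab_frame("side");c=grab_frame("scene")
for n,x in zip("wsc",(a,b,c)): cv2.imwrite(f"pics/{n}3f.png",x[...,::-1])
L=lambda x:cv2.convertScaleAbs(x[...,::-1],alpha=1.5,beta=10)
t=cv2.resize(L(a)[0:210],(800,300))
s=cv2.resize(L(b)[80:230,250:450],(400,300));e=cv2.resize(L(c)[170:320,270:470],(400,300))
cv2.imwrite("pics/v3.png",np.vstack([t,np.hstack([s,e])]))
E
```

```text
t: 7.5
eef_pos: [0.6223, -0.0787, 0.4298]
tcp_rot: [0.687, 0.727, -0.0, -0.001]
wrist_force: [0.4, -0.2, -1.8]
finger_gap: 0.0098
grip_force: 40.0
t: 8.3
eef_pos: [0.6235, 0.0462, 0.4298]
tcp_rot: [0.724, 0.69, -0.0, -0.001]
wrist_force: [0.2, -0.1, -2.1]
finger_gap: 0.0096
grip_force: 40.0
[0.62354036 0.04616712 0.42982872] [ 7.23662610e-01  6.90153308e-01 -3.88858327e-04 -8.28416419e-04]
```

View pics/v3.png

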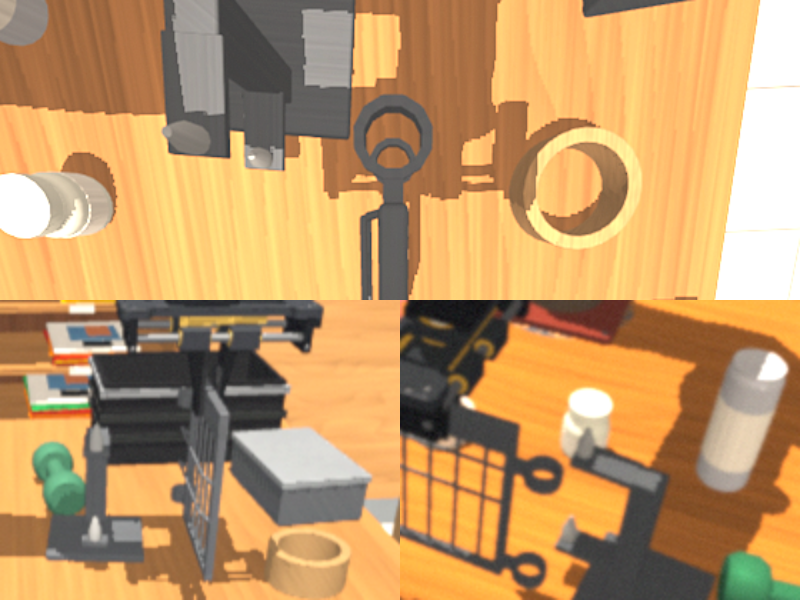

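The three views show the leaf held beside the stand. In the wrist picture the upper ring centre is at (275.3,97.5), the upper pin tip at (117.6,91.7) and the lower tip at (178.5,108.5). In the scene view the upper ring is at (341.5,256) and the lower ring at (334,284).

```bash

python3 - <<'E'
from h import *
import cv2
from scipy.spatial.transform import Rotation as Ro
s=robot.sense();Rt=Ro.from_quat(s["tcp_rot"]).as_matrix()
T=lambda p:(Rt.T@(p-s["eef_pos"])*1000).round(1)
for nm,n,u,v,z in [("ringU","wrist",275.3,97.5,.241),("ringU","scene",341.5,255.5,.241),("ringL","scene",334.2,283.5,.121),
  ("tipU","wrist",117.6,91.7,.2),("tipL","wrist",178.5,108.5,.08)]:
    p=plane(n,u,v,z);print(nm,n,p,T(p))
p=np.array([.5213,.148,.2]);print("tip cams",T(p))
# dark hole of the upper ring: fit
im=cv2.imread("pics/w3f.png");g=im.max(2);m=(g<75).astype(np.uint8)
cs,h=cv2.findContours(m[55:145,235:315],cv2.RETR_CCOMP,cv2.CHAIN_APPROX_NONE)
for c in cs:
    if len(c)>30:(x,y),ax,a=cv2.fitEllipse(c);print(round(x+235,1),round(y+55,1),np.round(ax,1),cv2.boundingRect(c))
E
```

```text
ringU wrist [0.6274 0.1338 0.241 ] [ 89.2  -0.6 189.2]
ringU scene [0.6324 0.135  0.241 ] [ 90.7   4.3 189.2]
ringL scene [0.5881 0.1206 0.121 ] [ 74.2 -39.1 309.3]
tipU wrist [0.5219 0.1476 0.2   ] [  98.  -106.6  230.3]
tipL wrist [0.5241 0.1473 0.08  ] [  97.8 -104.3  350.3]
tip cams [  98.3 -107.3  230.3]
274.7 100.8 [51.8 76.8] (13, 11, 55, 79)
274.7 110.4 [16.5 23.3] (28, 47, 25, 17)
274.6 94.8 [34.1 39.5] (20, 23, 40, 32)
239.9 75.3 [10.4 53.3] (0, 0, 11, 43)
```

```bash

python3 -m pendant '[{"travel":[0,-10,0],"turn":[0,0,0],"gripper":0},{"travel":[0,-18,0],"turn":[0,0,0],"gripper":0},{"travel":[2,-18,0],"turn":[0,0,0],"gripper":0},{"travel":[2,-18,0],"turn":[0,0,0],"gripper":0},{"travel":[2,-18,0],"turn":[0,0,0],"gripper":0},{"travel":[0,-15,0],"turn":[0,0,0],"gripper":0},{"travel":[0,-8,6],"turn":[0,0,0],"gripper":0},{"travel":[0,0,6],"turn":[0,0,0],"gripper":0}]'
python3 - <<'E'
from h import *
import cv2
print(robot.sense()["eef_pos"],robot.sense()["tcp_rot"])
a=grab_frame("wrist");b=grab_frame("side");c=grab_frame("scene")
for n,x in zip("wsc",(a,b,c)): cv2.imwrite(f"pics/{n}4f.png",x[...,::-1])
L=lambda x:cv2.convertScaleAbs(x[...,::-1],alpha=2,beta=25)
t=cv2.resize(L(a)[50:150,225:325],(600,600),interpolation=cv2.INTER_CUBIC)[:,100:500]
s=cv2.resize(L(b)[110:210,240:373],(400,300));e=cv2.resize(L(c)[220:320,290:423],(400,300))
cv2.imwrite("pics/v4.png",np.hstack([t,np.vstack([s,e])]))
E
```

```text
t: 9.25
eef_pos: [0.5187, 0.0554, 0.4186]
tcp_rot: [0.724, 0.69, 0.0, 0.0]
wrist_force: [-0.6, 0.5, -2.5]
finger_gap: 0.0097
grip_force: 40.0
[0.51871827 0.05544582 0.41859378] [7.24224721e-01 6.89563964e-01 1.97570148e-04 2.34178998e-04]
```

View pics/v4.png

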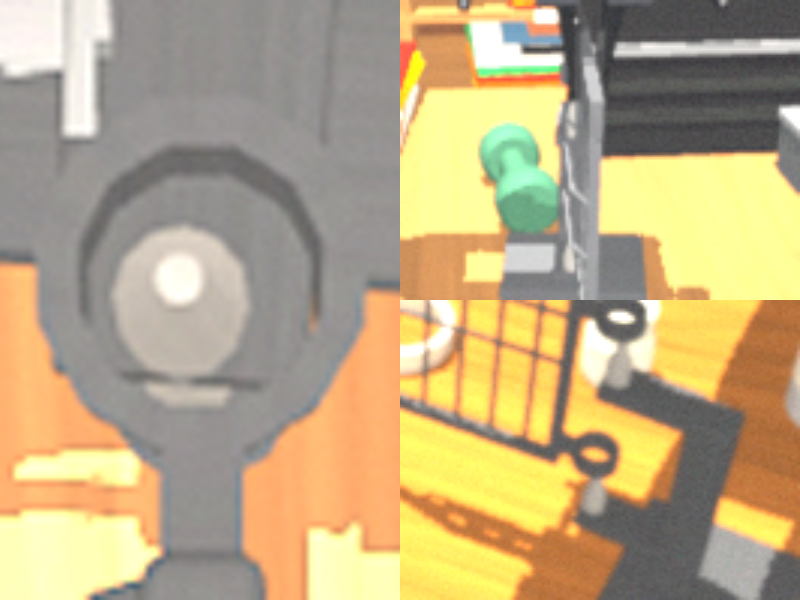

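The wrist zoom shows the pin tip inside the ring, at about (271.7,96.7), with the ring centre at (275,93.7). The scene shows both rings just above their pins: upper ring (362,226), upper tip (363.5,234); lower ring (355,271), lower tip (355.5,280).

```bash

python3 - <<'E'
from h import *
from scipy.spatial.transform import Rotation as Ro
s=robot.sense();Rt=Ro.from_quat(s["tcp_rot"]).as_matrix()
T=lambda p:(Rt.T@(p-s["eef_pos"])*1000).round(1)
for nm,n,u,v,z in [("ringU","wrist",275,93.7,.2298),("tipU","wrist",271.7,96.7,.2),("ringU","scene",362.9,226.3,.2298),("ringL","scene",355.2,271,.1098),("tipU","scene",363.7,234.5,.2),("tipL","scene",355.7,277.7,.08)]:
    p=plane(n,u,v,z);print(nm,n,p,T(p))
E
```

```text
ringU wrist [0.5232 0.1463 0.2298] [ 91.   -0.8 188.1]
tipU wrist [0.5211 0.1485 0.2   ] [ 93.1  -3.  217.9]
ringU scene [0.5372 0.146  0.2298] [ 91.4  13.2 188.1]
ringL scene [0.5314 0.1464 0.1098] [ 91.5   7.5 308.1]
tipU scene [0.5236 0.1482 0.2   ] [ 92.9  -0.5 217.9]
tipL scene [0.5205 0.1483 0.08  ] [ 92.9  -3.5 337.9]
```

```bash

python3 -m pendant '[{"travel":[2,-2,0],"turn":[0,0,0],"gripper":0},{"travel":[0,0,3],"turn":[0,0,0],"gripper":0},{"travel":[0,0,4],"turn":[0,0,0],"gripper":0},{"travel":[0,0,4],"turn":[0,0,0],"gripper":0},{"travel":[0,0,4],"turn":[0,0,0],"gripper":0},{"travel":[0,0,4],"turn":[0,0,0],"gripper":0},{"travel":[0,0,3],"turn":[0,0,0],"gripper":0},{"travel":[0,0,2],"turn":[0,0,0],"gripper":0}]'
python3 - <<'E'
from h import *
import cv2
print(robot.sense()["eef_pos"],robot.sense()["wrist_force"])
a=grab_frame("wrist");c=grab_frame("scene")
L=lambda x:cv2.convertScaleAbs(x[...,::-1],alpha=2,beta=25)
t=cv2.resize(L(a)[50:150,225:325],(600,600),interpolation=cv2.INTER_CUBIC)[:,100:500]
e=cv2.resize(L(c)[215:315,325:391],(400,600))
cv2.imwrite("pics/v5.png",np.hstack([t,e]))
E
```

```text
t: 10.2
eef_pos: [0.5177, 0.0576, 0.3943]
tcp_rot: [0.724, 0.69, -0.0, -0.0]
wrist_force: [-0.3, -0.5, -1.5]
finger_gap: 0.0097
grip_force: 40.0
[0.51767383 0.05764599 0.39429861] [-0.33104773 -0.54252678 -1.4846316 ]
```

View pics/v5.png

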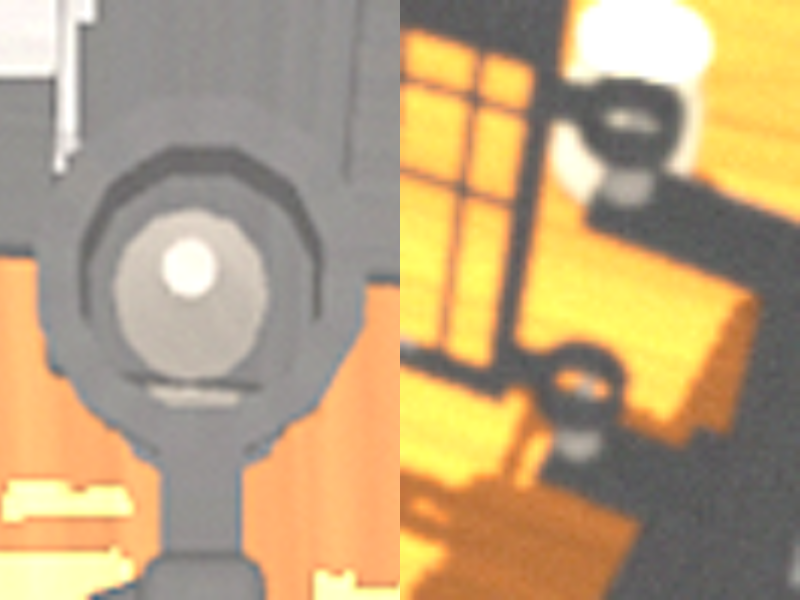

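Both pins are now inside their rings: upper tip at (273.3,94.7), ring centre at (275,93.7). I'll shift 1 mm and keep lowering.

```bash

python3 -m pendant '[{"travel":[0,-1,2],"turn":[0,0,0],"gripper":0},{"travel":[0,0,3],"turn":[0,0,0],"gripper":0},{"travel":[0,0,3],"turn":[0,0,0],"gripper":0},{"travel":[0,0,3],"turn":[0,0,0],"gripper":0},{"travel":[0,0,3],"turn":[0,0,0],"gripper":0},{"travel":[0,0,2],"turn":[0,0,0],"gripper":0},{"travel":[0,0,2],"turn":[0,0,0],"gripper":0},{"travel":[0,0,0],"turn":[0,0,0],"gripper":0}]'
```

```text
t: 11.1
eef_pos: [0.5166, 0.0577, 0.3764]
tcp_rot: [0.724, 0.69, -0.0, -0.0]
wrist_force: [-0.9, 0.3, -2.5]
finger_gap: 0.0097
grip_force: 40.0
```

```bash

python3 -m pendant '[{"travel":[0,0,1],"turn":[0,0,0],"gripper":0},{"travel":[0,0,1],"turn":[0,0,0],"gripper":0},{"travel":[0,0,1],"turn":[0,0,0],"gripper":0},{"travel":[0,0,0.5],"turn":[0,0,0],"gripper":0},{"travel":[0,0,0],"turn":[0,0,0],"gripper":0},{"travel":[0,0,0],"turn":[0,0,0],"gripper":0},{"travel":[0,0,0],"turn":[0,0,0],"gripper":0},{"travel":[0,0,0],"turn":[0,0,0],"gripper":0}]'
```

```text
t: 11.9
eef_pos: [0.5168, 0.0577, 0.3733]
tcp_rot: [0.724, 0.69, 0.0, 0.0]
wrist_force: [0.7, -0.1, -1.9]
finger_gap: 0.01
grip_force: 40.0
```

```bash

python3 -m pendant '[{"travel":[0,0,1],"turn":[0,0,0],"gripper":0},{"travel":[0,0,0.5],"turn":[0,0,0],"gripper":0},{"travel":[0,0,0.5],"turn":[0,0,0],"gripper":0},{"travel":[0,0,0],"turn":[0,0,0],"gripper":0},{"travel":[0,0,0],"turn":[0,0,0],"gripper":0},{"travel":[0,0,0],"turn":[0,0,0],"gripper":0},{"travel":[0,0,0],"turn":[0,0,0],"gripper":0},{"travel":[0,0,0],"turn":[0,0,0],"gripper":0}]'
```

```text
t: 12.7
eef_pos: [0.517, 0.0576, 0.3722]
tcp_rot: [0.724, 0.69, 0.0, 0.001]
wrist_force: [-1.3, -2.1, 5.4]
finger_gap: 0.0101
grip_force: 40.0
```

The wrist force has turned to +5.4 N upward, at the expected height, so the leaf is seated. Releasing it.

```bash

python3 -m pendant '[{"travel":[0,0,0],"turn":[0,0,0],"gripper":0.2},{"travel":[0,0,0],"turn":[0,0,0],"gripper":0.3},{"travel":[0,0,0],"turn":[0,0,0],"gripper":0.4},{"travel":[0,0,0],"turn":[0,0,0],"gripper":0.6},{"travel":[0,0,0],"turn":[0,0,0],"gripper":0.8},{"travel":[0,0,0],"turn":[0,0,0],"gripper":1},{"travel":[0,0,0],"turn":[0,0,0],"gripper":1},{"travel":[0,0,0],"turn":[0,0,0],"gripper":1}]'
python3 - <<'E'
from h import *
import cv2
a=grab_frame("wrist");c=grab_frame("scene")
L=lambda x:cv2.convertScaleAbs(x[...,::-1],alpha=1.6,beta=20)
cv2.imwrite("pics/v6.png",np.hstack([cv2.resize(L(a),(400,300)),cv2.resize(L(c)[150:350,210:476],(400,300))]))
E
```

```text
t: 13.5
eef_pos: [0.5167, 0.0577, 0.3712]
tcp_rot: [0.724, 0.69, -0.0, -0.0]
wrist_force: [-0.4, -0.4, 1.3]
finger_gap: 0.0654
grip_force: 0.0
```

View pics/v6.png

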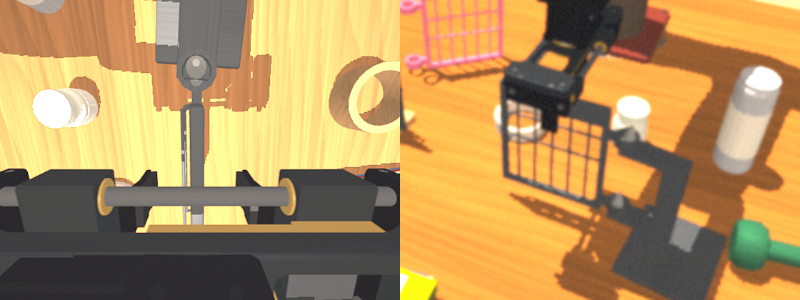

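The leaf hangs with both rings on the arms (scene: upper ring at about (361,237), lower at (355,284)), and the fingers are clear on both sides of the strip. Next I go straight up.

```bash

python3 -m pendant '[{"travel":[0,0,-4],"turn":[0,0,0],"gripper":1},{"travel":[0,0,-8],"turn":[0,0,0],"gripper":1},{"travel":[0,0,-15],"turn":[0,0,0],"gripper":1},{"travel":[0,0,-15],"turn":[0,0,0],"gripper":1},{"travel":[0,0,-15],"turn":[0,0,0],"gripper":1},{"travel":[0,0,-15],"turn":[0,0,0],"gripper":1},{"travel":[0,0,-15],"turn":[0,0,0],"gripper":1},{"travel":[0,0,-10],"turn":[0,0,0],"gripper":1}]'
python3 -m pendant '[{"travel":[0,0,0],"turn":[0,0,0],"gripper":1},{"travel":[0,0,0],"turn":[0,0,0],"gripper":1},{"travel":[0,0,0],"turn":[0,0,0],"gripper":1},{"travel":[0,0,0],"turn":[0,0,0],"gripper":1},{"travel":[0,0,0],"turn":[0,0,0],"gripper":1},{"travel":[0,0,0],"turn":[0,0,0],"gripper":1},{"travel":[0,0,0],"turn":[0,0,0],"gripper":1},{"travel":[0,0,0],"turn":[0,0,0],"gripper":1}]'
python3 - <<'E'
from h import *
import cv2
a=grab_frame("side");c=grab_frame("scene"); c2=grab_frame("scene")
print(np.abs(c.astype(int)-c2).max())
L=lambda x:cv2.convertScaleAbs(x[...,::-1],alpha=1.6,beta=20)
cv2.imwrite("pics/v7.png",np.hstack([cv2.resize(L(a),(400,300)),cv2.resize(L(c)[150:350,210:476],(400,300))]))
E
```

```text
t: 14.4
eef_pos: [0.5169, 0.0577, 0.4704]
tcp_rot: [0.724, 0.69, 0.001, 0.001]
wrist_force: [0.2, -0.5, -0.2]
finger_gap: 0.0871
grip_force: 0.0
t: 15.2
eef_pos: [0.5167, 0.0577, 0.4682]
tcp_rot: [0.724, 0.69, -0.0, -0.0]
wrist_force: [0.1, -0.3, 0.0]
finger_gap: 0.0867
grip_force: 0.0
24
```

View pics/v7.png

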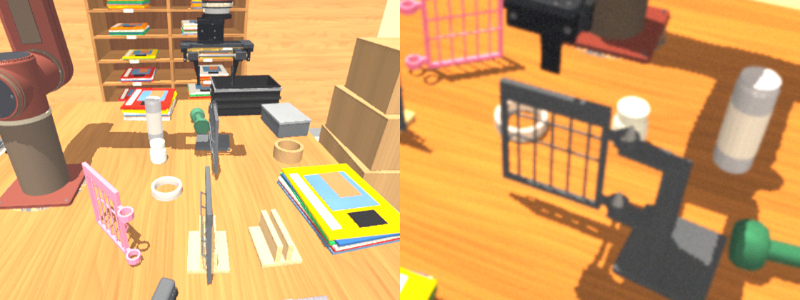

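The leaf hangs level on both pins, the gripper is clear above it, and the plain leaf still stands in its holder at side (208,225) in the half-size picture. Handing in.

```bash
python3 -c "
from station import robot
print(robot.job_done())"
```

```text
the job is handed in; nothing more can be done
None
```

The ringed leaf hangs on the stand with both rings down on the arms, released and at rest in the last pictures; the plain leaf still stands in its holder, and the job was handed in at about 15 s, with no verdict returned.

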